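Try the taper of a new eyelet die

TASK

Try the red-headed eyelet die in the taper socket: seat it fully home with a gentle twisting push, collar flat on the socket, and let go of it; then push the orange-handled drift key into the slot under it until the wedge itself, with no hand on the die, has lifted the die clear of its grip. Never press the sprung socket down onto its base plate, leave the key in the slot with the die standing loose on it, and leave the other things alone.

Things in the scene. Friction and masses are not known exactly. Their poses are not given: they have to be found in the camera images.
- die: Loose eyelet die, about 0.2 kg: steel taper shank (42 mm long: a 10 mm diameter tail 13 mm long, then a cone 16 to 22 mm), dark collar 40 mm diameter x 10 mm, round RED head 28 mm diameter x 40 mm to grip. Origin: centre of the tail's end; z up: collar underside at 42 mm, head 52 to 92 mm. Starts upright in one of the two rack holes. Its yaw has no meaning.
- spare_die: A bystander: the same die with a BRASS-coloured head, in the rack's other hole. Leave it there.
- socket_mouth (a point): Centre of the top face of the taper socket, an aluminium block 60 x 60 x 75 mm; 95 mm above the table unloaded; z up, y along the slot. Opening 28 mm square. Inside, four sprung brass leaves grip the shank over its last 8 mm, squeezing about 40 N in all when home, friction about 0.6: pushed straight it needs 18 N or more, turned while pushed much less. Home: die origin 42 mm below this point.
- socket (a joint): How far the socket block has sunk on its springs towards its green base plate (100 x 100 x 15.5 mm), in m. 0 unloaded; it sinks 1 mm per 4 N of downward push from the first newton and strikes the plate at 4.5 mm (18 N). It must not sink beyond 4 mm (16 N). It springs back when unloaded; both socket points sink with it.
- slot_floor (a point): Centre of the floor of the slot that runs right through the socket along y (open at both sides): 14 mm wide, 20 mm high, floor 45 mm above the table unloaded, 30 mm from here to either mouth, straight below the die's tail. The tail of a home die hangs 8 mm above the floor. Axes as socket_mouth.
- key: Loose drift key, 0.16 kg, flat on the table left of the socket: oiled steel blade 10 mm wide (6 at the tip), flat underside, 4 mm high at the tip rising evenly to 17 mm at 70 mm behind it, then level. Origin: tip's lower edge; +x out of the tip, z up. Along the slot floor it meets a home die's tail with the tip 16 mm past the socket axis and has lifted it 8 mm at 60 mm past. Takes 10 to 23 N.
- key_grip (a point): Grip point of the key's upright orange handle, a block 22 mm long (along the key's x) x 12 mm wide (y) x 45 mm high standing at the rear end; this point is 125 mm behind the tip and 30 mm above the key's underside. The handle's top is 45 mm above the underside. Axes as key.
- rack: Fixed wooden rack, 155 x 62 x 55 mm high, long side along its x, with two 24 mm square holes at x = -37.5 and +37.5 mm; origin at the centre of its underside.
- flask: Bystander: mint-green bottle, 68 mm diameter, 220 mm high, standing; origin at the centre of its underside.
- pin_box: Bystander: clear box with white lid, 104 x 79 x 44 mm high; origin at the centre of its underside.
- spool: Bystander: blue thread spool, 38 mm diameter, 44 mm high, standing; origin at the centre of its underside.
Not all that is in view belongs to the job. What is shaped like the die but turquoise is not meant.

How it is judged (in metres and radians):
On the way, in this order (a step that is already met when the one before it is completed fails the run):
1. the die is fully home in the socket (collar within 1.5 mm of the socket face, upright) and let go (z of die in the frame of socket_mouth below -0.0405 m and horizontal distance between die and socket_mouth below 0.004 m and angle between die's own z axis and vertical below 0.06 rad and contact force between the fingers and die below 0.1 N), for 0.2 s.
2. the key's tip is in the slot, past the near side of the block and 10 mm or more inside, while the die is still home and not touched by the hand (horizontal distance between key and slot_floor below 0.02 m and z of key in the frame of slot_floor between -0.004 and 0.012 m and z of die in the frame of socket_mouth below -0.039 m and contact force between the fingers and die below 0.1 N), for 0.02 s.
3. the key has lifted the die 7 mm or more off its home seat, with no hand on the die (z of die in the frame of socket_mouth above -0.035 m and horizontal distance between die and socket_mouth below 0.009 m and contact force between key and die above 0.2 N and contact force between the fingers and die below 0.1 N), for 0.1 s.
At the end, for the whole second after the job is handed in: The die stands loose in the socket, raised 7 to 17 mm above its home seat, upright within 0.3 rad, its tail within 9 mm of the socket's axis, resting on the key's blade; the key lies in the slot along it (within 0.2 rad); everything is at rest and let go (z of die in the frame of socket_mouth between -0.035 and -0.025 m and horizontal distance between die and socket_mouth below 0.009 m and angle between die's own z axis and vertical below 0.3 rad and z of key in the frame of slot_floor between -0.012 and 0.012 m and horizontal distance between key and slot_floor below 0.095 m and angle between the x axis of key and the y axis of slot_floor, either way round below 0.2 rad and contact force between key and die above 0.2 N and linear speed of each of die, key below 0.02 m/s); the robot touches nothing.
It fails at once if the sprung socket is pressed down more than 4 mm (about 16 N), onto its base plate (value of joint socket above 0.004 m).
It fails at once if the spare die is disturbed (moved over 15 mm) (distance of spare_die from where it was at the start of the episode above 0.015 m).
It fails at once if the flask, pin box or spool is moved over 20 mm (distance of any of flask, pin_box, spool from where it was at the start of the episode above 0.02 m).
It also fails if it takes over 72 s, if anything falls off the work surface, if the arm or the gripper's body presses on something with over 40 N, if the wrist force passes 120 N, or if a joint passes its speed limit or range.

ROBOT

A 7-joint arm with a two-finger parallel gripper is mounted at the origin on the work surface. World frame = base frame: x ahead of the robot, y to its left, z up, the work surface at z = 0. Lengths are in mm, angles in rad, forces in N, time in s.
With the tool pointing down it reaches from about 400 to 900 mm from the base axis. Payload 5.5 kg.
Tool frame: the origin (TCP) lies on the front face of the gripper's body, between the roots of the fingers; the fingertips stand 73 mm ahead of it and the grasp point (between the pads) lies 54 mm ahead of it; z points along the fingers, y is the line along which they close (so a half turn about z gives the same grasp; the last joint's range is limited). The gripper opens to 85 mm and grips with 20 to 120 N. Pads are 22 mm wide; open, the fingers measure 114 mm over their backs; the gripper's body (76 mm by 85 mm) begins 54 mm behind the grasp point. The pads swing forward as they close: fully open they stand 13 mm farther back than shut.
Start: joints at [-0.863, 0.501, -0.427, 1.55, 0.221, 1.138, -0.21], TCP at [279.646, 586.768, 303.91] pointing down, gripper open.
Joint ranges: [-2.88, 2.88], [-0.31, 2.03], [-1.54, 1.56], [0.2, 2.42], [-1.41, 4.55], [0.19, 2.02], [-2.57, 2.57]. Speed limits (rad/s): [2.57, 2.57, 3.14, 3.14, 3.14, 3.14, 3.14].

INTERFACE

Orientations are given as a rotation vector (axis times angle).
In Python, from bench import robot gives the robot as it stands.
- The arm moves only by the tool send_rows, never from a script. Its argument "rows" is a list of rows, each a list of 3 entries, a list of its own where there are three numbers: the turn, a rotation vector about the tool's x, y, z in units of 5 degrees (1.0 is 5 degrees), then the shift along the tool's x, y, z in units of 60 mm (1.0 is 60 mm), then the closure in counts, from 0 (fully open) to 255 (shut). In form: [[[wx, wy, wz], [x, y, z], jaw], ...]. A call has 1 to 10 rows; each row is the pose to reach, as a shift and turn from the pose commanded when the call began, along the tool's axes at that moment; what a row does not reach only later rows make up. A row lasts 1/8 s, in which the tool goes at most 62.5 mm and 10.7 degrees, less where a joint would pass 70% of its speed; a pose out of reach is approached as far as the arm can. A call with a gripper value outside its range is refused whole. The fingers move at their own pace and stop on an object; "newtons" is the grip in N (left out, the last holds). Time passes only in rows, so rows that repeat a pose let the fingers close. It gives the time, the measured TCP pose, the force, the opening and the grip force at its end, in the units of the state.
- robot.get_obs(): the state, without advancing time (a new reading comes with each control period).
- robot.grab_frame(name): name is "side" or "top"; returns a dict with "color" (400x640x3 uint8, red, green, blue), "depth" (400x640 float32, mm along the optical axis (not along the pixel's ray), 0 where there is no reading), "mtx" (3x3 intrinsics, pixels), "dist_coeffs" ([k1, k2, p1, p2, k3] as OpenCV has them; the pictures are not rectified), "camera_from_world" (4x4, takes a point from world to camera coordinates). Camera axes: x right, y up, looking along -z (the intrinsics and any distortion apply to the point x, -y, -z); pixel columns grow to the right and rows downward; lengths in mm; the calibration is good to about 2 mm. A picture is of the moment at which its call begins.
- robot.close_job(): hands the job in; it is judged then, once.
The state is a dict: "t": time; "joints": joint angles; "dq": joint speeds; "joint_torque": joint torques, N m; "ee_pos": TCP position; "orientation": TCP orientation; "contact_force": force on the tool from outside, world axes, zero at the start; "torque": the same for the moment, N m; "finger_gap": opening from 0.0 (shut) to 1.0 (fully open); "grip_force": force on a finger pad.
Only numpy, scipy, OpenCV 4.12 (cv2) and the standard library are available. Lean on these libraries where they do the work, as an engineer would, in place of code of your own. Each camera call takes 0.05 s, during which the arm holds its last target. There are 200 camera calls.

## Working session

There is one attempt and no reset: what is moved stays moved. The work goes in short steps, Python scripts to look and compute and a tool call to move; the robot and the scene stay as the last step left them, time stands still between calls to the robot, and variables do not carry over. Pictures are saved under pics/ and viewed, at most 10 in all, crops included, and the job is handed in when it is done.

Besides the shell and the picture viewer there is one more tool, called after ">>>" by a JSON object that holds its "fn" and its "kwargs". send_rows: Moves the arm, as the interface text tells. Its arguments: {"type":"object","properties":{"rows":{"type":"array"},"newtons":{"type":"number"}},"required":["rows"]}

```bash
ls; mkdir -p pics
cat > h.py <<'E'
import numpy as np, cv2
from bench import robot
def grab(n):
    f=robot.grab_frame(n); return f
def save(f,name): cv2.imwrite('pics/'+name,cv2.cvtColor(f['color'],cv2.COLOR_RGB2BGR))
def ray(f,uv):
    uv=np.array(uv,float).reshape(-1,1,2)
    p=cv2.undistortPoints(uv,np.array(f['mtx']),np.array(f['dist_coeffs'])).reshape(-1,2)
    T=np.array(f['camera_from_world']);R=T[:3,:3];t=T[:3,3]
    d=np.c_[p[:,0],-p[:,1],-np.ones(len(p))]
    return -R.T@t, d@R
def onz(f,uv,z):
    c,d=ray(f,uv); return c+d*((z-c[2])/d[:,2])[:,None]
def proj(f,P):
    P=np.array(P,float).reshape(-1,3);T=np.array(f['camera_from_world'])
    q=P@T[:3,:3].T+T[:3,3]; q=q*[1,-1,-1]
    return cv2.projectPoints(q,np.zeros(3),np.zeros(3),np.array(f['mtx']),np.array(f['dist_coeffs']))[0].reshape(-1,2)
def dpts(f):
    h,w=f['depth'].shape;v,u=np.mgrid[:h,:w]
    c,d=ray(f,np.stack([u,v],-1).reshape(-1,2))
    return (c+d*f['depth'].reshape(-1,1)).reshape(h,w,3)
E
python3 - <<'E'
from h import *
for n in ['top','side']:
    f=grab(n); save(f,n+'0.png'); print(n,f['mtx'],f['dist_coeffs'],ray(f,[[320,200]]))
print(robot.get_obs())
E
```

```text
pics
top [[485.60473501   0.         323.02453794]
 [  0.         485.60473501 198.52485525]
 [  0.           0.           1.        ]] [-0.02372468  0.          0.          0.          0.        ] (array([ 452.87679685,    8.41513298, 1169.21018344]), array([[ 0.1225055 ,  0.01850259, -0.99231954]]))
side [[471.14882384   0.         320.10516318]
 [  0.         471.14882384 205.81792304]
 [  0.           0.           1.        ]] [-0.1304363  0.         0.         0.         0.       ] (array([ 370.78445116, -650.94323158,  882.42966305]), array([[ 0.19613024,  0.64040853, -0.74267246]]))
{'t': 0.1, 'joints': array([-0.86279748,  0.50174301, -0.42680417,  1.55134051,  0.22076342,
        1.13827407, -0.21027565]), 'dq': array([ 0.00012073, -0.0003765 ,  0.00107772, -0.00078164, -0.000752  ,
        0.00123143, -0.00070174]), 'joint_torque': array([-1.18373052e-02, -5.70809913e+01, -5.83832815e+00, -2.81745189e+01,
        1.05671168e-02,  5.51941863e-03, -4.40734937e-06]), 'ee_pos': array([279.50039585, 586.2963241 , 302.97164611]), 'orientation': array([-6.92756767e-01, -3.06377545e+00,  2.60080401e-03]), 'contact_force': array([-0.13330084,  0.69760313,  0.0266731 ]), 'torque': array([ 0.017486  , -0.04478805, -0.01302872]), 'grip_force': 0.0, 'finger_gap': 1.0001471997934614}
```

View pics/top0.png

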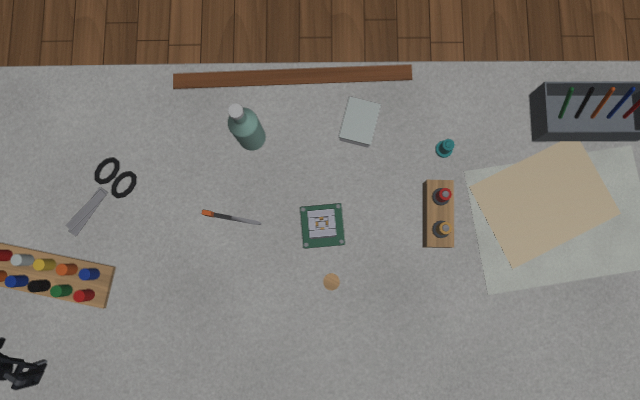

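View pics/side0.png

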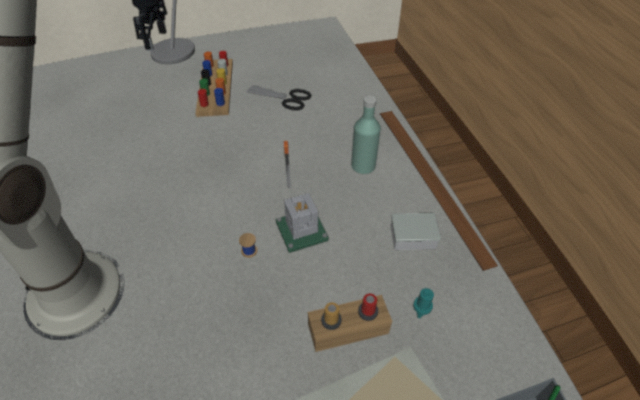

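The top view shows the socket at (322,225) and the key at (205–260, 213–223) with its tip to the right. The rack is at (439,213), with a red head at (443,194) and a brass head at (444,229). A turquoise lookalike stands at (445,148), and the spool is at (331,282).
Things that could be mistaken for the die: red head (443,194), brass spare (444,229), turquoise decoy (445,148), red bottles in the tray at (5,255) and (84,296). I choose (443,194), the red head in a rack hole.

```bash
cat > m.py <<'E'
from h import *
def blob(f,mask,box):
    m=np.zeros_like(mask); u0,v0,u1,v1=box; m[v0:v1,u0:u1]=mask[v0:v1,u0:u1]; return m
def hsv(f): return cv2.cvtColor(f['color'],cv2.COLOR_RGB2HSV).astype(int)
E
python3 - <<'E'
from m import *
f=grab('top');g=grab('side')
P=dpts(f);Q=dpts(g);H=hsv(f);G=hsv(g)
def redm(H): return ((H[...,0]<8)|(H[...,0]>170))&(H[...,1]>150)&(H[...,2]>60)
def rep(nm,P,m,ztop=None):
    p=P[m];print(nm,m.sum(),'z',np.percentile(p[:,2],[2,50,98]).round(1))
    hi=p[p[:,2]>np.percentile(p[:,2],90)-4]
    print('   top pts',len(hi),hi.mean(0).round(1),(hi.max(0)+hi.min(0))/2, np.ptp(hi,0).round(1))
    return p
rep('red top',P,blob(f,redm(H),(425,180,460,210)))
rep('red side',Q,blob(g,redm(G),(350,285,390,325)))
# socket: depth region z 85..100
for nm,A,b in (('top',P,(295,200,350,252)),('side',Q,(270,185,335,250))):
    u0,v0,u1,v1=b;z=A[...,2];m=np.zeros(z.shape,bool);m[v0:v1,u0:u1]=True
    s=A[m&(z>89)&(z<101)];r=cv2.minAreaRect(s[:,:2].astype(np.float32));print('socket',nm,len(s),np.median(s[:,2]),r)
    s=A[m&(z>10)&(z<20)];r=cv2.minAreaRect(s[:,:2].astype(np.float32));print('plate',nm,len(s),np.median(s[:,2]),r)
    
for nm,A,b in (('top',P,(415,170,465,255)),('side',Q,(300,290,400,355))):
    u0,v0,u1,v1=b;z=A[...,2];m=np.zeros(z.shape,bool);m[v0:v1,u0:u1]=True
    s=A[m&(z>51)&(z<58)];r=cv2.minAreaRect(s[:,:2].astype(np.float32));print('rack',nm,len(s),np.median(s[:,2]),r)
for nm,A,K,b in (('top',P,H,(195,200,270,232)),('side',Q,G,(270,130,300,195))):
    u0,v0,u1,v1=b;z=A[...,2];m=np.zeros(z.shape,bool);m[v0:v1,u0:u1]=True
    o=m&(K[...,0]<16)&(K[...,1]>140)&(z>15);p=A[o];print('handle',nm,len(p),p.mean(0),p.min(0),p.max(0))
    h=p[p[:,2]>38];print(len(h),h.mean(0) if len(h) else '')
    s=A[m&(z>4)&(z<30)&~o];r=cv2.minAreaRect(s[:,:2].astype(np.float32));print('blade',len(s),r)
for n,ff in (('top',f),('side',g)):
    b=(190,140,470,300) if n=='top' else (240,120,400,360)
    c=ff['color'][b[1]:b[3],b[0]:b[2]]
    c=cv2.resize(c,None,fx=2.8 if n=='top' else 2.4,fy=2.8 if n=='top' else 2.4,interpolation=cv2.INTER_CUBIC); cv2.imwrite(f'pics/{n}crop.png',c[...,::-1])
E
```

```text
red top 65 z [102.6 105.9 108.6]
   top pts 58 [ 596.2 -245.8  106.2] [ 596.91690127 -246.56488939  106.81926682] [24.7 25.1  5.5]
red side 160 z [ 68.9  94.  105. ]
   top pts 59 [ 591.7 -252.8  103.2] [ 593.19587263 -248.35854033  102.73321172] [26.8 24.2  5.3]
socket top 602 95.68650413764306 ((534.8485107421875, 24.664031982421875), (59.924007415771484, 59.87137985229492), 5.036393165588379)
plate top 899 16.216464412620553 ((535.061767578125, 24.733936309814453), (100.1801986694336, 99.76497650146484), 4.831927299499512)
socket side 496 93.73289442649514 ((533.5538940429688, 26.27452850341797), (60.82306671142578, 62.70689392089844), 4.735846042633057)
plate side 702 14.627527656397717 ((533.6192626953125, 25.018260955810547), (100.53952026367188, 102.19651794433594), 4.879122257232666)
rack top 1134 55.31928009586693 ((559.5095825195312, -246.0477752685547), (63.7630615234375, 154.27313232421875), 88.25902557373047)
rack side 1487 53.845992311908276 ((557.5855102539062, -245.9049072265625), (63.267494201660156, 155.17098999023438), 88.46006774902344)
handle top 53 [563.30334738 293.22192875  44.07141136] [556.6332221  284.36509907  27.04018257] [570.08970571 305.50599863  51.49525642]
47 [563.61459656 294.19307622  45.84591629]
blade 391 ((560.3648681640625, 243.30654907226562), (180.73512268066406, 75.2536392211914), 89.68801879882812)
handle side 32 [561.17476614 290.1087212   33.3647319 ] [557.12977413 284.54409922  16.15285764] [564.34242525 301.06710742  45.45191739]
13 [561.71188624 293.14490228  42.30069265]
blade 131 ((563.5203247070312, 244.94589233398438), (148.06947326660156, 31.33526039123535), 79.84130859375)
```

View pics/topcrop.png

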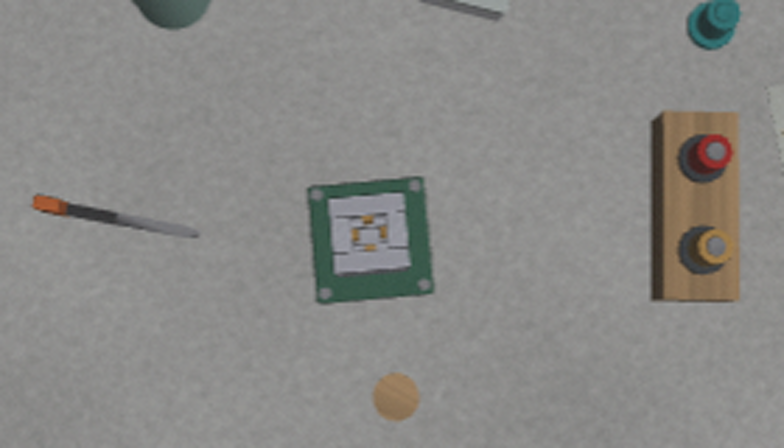

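The crop confirms the choice: the red head is at crop (713,154) in the rack's upper hole, with brass below and turquoise off the rack. Height 105, offset and sizes all agree with the description. Next I compute the first move.

```bash
cat > plan.py <<'E'
import sys
from h import *
from scipy.spatial.transform import Rotation as R
# plan.py x y z yaw_deg tilt_deg : tool x along yaw, z down; tilt leans the body toward tool +x
def target(yaw,tilt=0):
    y=np.radians(yaw);x=np.array([np.cos(y),np.sin(y),0]);z=np.array([0,0,-1.])
    t=np.radians(tilt);z2=z*np.cos(t)-x*np.sin(t);x2=x*np.cos(t)+z*np.sin(t)
    return R.from_matrix(np.c_[x2,np.cross(z2,x2),z2])
def plan(pos,yaw,tilt=0):
    o=robot.get_obs();r0=R.from_rotvec(o['orientation'])
    d=r0.inv().apply(np.array(pos)-o['ee_pos'])
    w=(r0.inv()*target(yaw,tilt)).as_rotvec()
    n=max(np.linalg.norm(d)/62.5,np.degrees(np.linalg.norm(w))/10.7)
    x=r0.as_matrix()[:,0]
    print('pos',o['ee_pos'].round(1),'yaw',np.degrees(np.arctan2(x[1],x[0])).round(1),'F',o['contact_force'].round(1),'q',o['joints'].round(2),'gap',round(o['finger_gap'],3),'grip',round(o['grip_force'],1),'t',o['t'])
    print('turn',(np.degrees(w)/5).round(2),'shift',(d/60).round(3),'rows',n.round(1))
if __name__=='__main__':
    a=[float(s) for s in sys.argv[1:]];plan(a[:3],*a[3:])
E
python3 plan.py 596 -246.5 240 0
python3 - <<'E'
from m import *
# key pose from blade/handle outline in top view
f=grab('top');H=hsv(f);g=grab('side')
b=np.zeros(H.shape[:2],bool);b[205:228,198:268]=True
o=b&(H[...,0]<16)&(H[...,1]>140)
v,u=np.nonzero(o);print('handle px',u.min(),u.max(),v.min(),v.max())
gry=cv2.cvtColor(f['color'],cv2.COLOR_RGB2GRAY)
z=dpts(f)[...,2]
for c in range(200,266,4): print(c,[int(x) for x in gry[206:228,c]],z[206:228,c].max().round(0))
E
```

```text
pos [279.5 586.5 303.3] yaw 154.5 F [0.3 0.6 0.3] q [-0.86  0.5  -0.43  1.55  0.22  1.14 -0.21] gap 0.999 grip 0.0 t 0.2
turn [-1.00e-02  2.00e-02  3.09e+01] shift [-10.734 -10.262   1.065] rows 14.4
handle px 202 212 210 215
200 [142, 138, 140, 145, 148, 140, 138, 131, 143, 141, 144, 149, 147, 147, 148, 146, 142, 142, 148, 147, 145, 143] 1169.0
204 [141, 143, 145, 110, 105, 104, 103, 107, 101, 108, 147, 144, 143, 143, 145, 147, 149, 145, 145, 145, 147, 150] 46.0
208 [141, 142, 143, 146, 97, 105, 106, 108, 108, 79, 105, 141, 146, 142, 143, 144, 145, 145, 144, 140, 141, 145] 48.0
212 [145, 145, 145, 143, 146, 119, 81, 80, 79, 78, 71, 121, 144, 144, 140, 141, 139, 142, 145, 147, 149, 149] 1169.0
216 [143, 144, 142, 148, 146, 143, 147, 62, 56, 59, 61, 93, 145, 147, 143, 145, 144, 143, 141, 143, 142, 145] 22.0
220 [143, 143, 145, 143, 146, 148, 145, 117, 57, 57, 57, 59, 113, 148, 152, 146, 145, 143, 143, 145, 146, 143] 20.0
224 [139, 137, 138, 140, 139, 137, 141, 144, 103, 58, 54, 59, 60, 136, 144, 143, 141, 140, 142, 140, 141, 139] 23.0
228 [138, 143, 142, 142, 143, 140, 138, 142, 138, 
[... 439 characters left out ...]
2, 141, 137, 137, 136, 140, 143, 144, 140, 125, 117, 119, 102, 101, 139, 142, 144, 145, 145] 13.0
248 [143, 141, 138, 136, 138, 135, 141, 137, 137, 136, 136, 138, 137, 119, 119, 119, 109, 115, 142, 143, 144, 145] 13.0
252 [140, 143, 142, 140, 138, 141, 142, 139, 138, 144, 142, 140, 138, 138, 120, 120, 119, 114, 129, 138, 139, 140] 1169.0
256 [139, 138, 139, 141, 137, 136, 140, 139, 143, 144, 141, 139, 141, 142, 138, 122, 117, 116, 117, 141, 140, 140] 12.0
260 [141, 144, 138, 139, 140, 137, 139, 138, 142, 143, 145, 144, 143, 141, 137, 136, 128, 113, 101, 138, 141, 142] 9.0
264 [140, 138, 140, 144, 146, 144, 141, 140, 141, 138, 137, 140, 142, 143, 139, 139, 139, 139, 140, 146, 142, 143] 1169.0
```

>>> {"fn": "send_rows", "kwargs": {"rows": [[[0,0,30.9],[-10.73,-10.26,1.0],0],[[0,0,30.9],[-10.73,-10.26,1.0],0],[[0,0,30.9],[-10.73,-10.26,1.0],0],[[0,0,30.9],[-10.73,-10.26,1.0],0],[[0,0,30.9],[-10.73,-10.26,1.0],0],[[0,0,30.9],[-10.73,-10.26,1.0],0],[[0,0,30.9],[-10.73,-10.26,1.0],0],[[0,0,30.9],[-10.73,-10.26,1.0],0],[[0,0,30.9],[-10.73,-10.26,1.0],0],[[0,0,30.9],[-10.73,-10.26,1.0],0]], "newtons": 60}}

```text
t: 1.55
ee_pos: [501.7, 2.1, 262.2]
orientation: [2.883, 1.247, 0.002]
contact_force: [-0.3, -0.5, -0.5]
finger_gap: 1.002
grip_force: 0.0
```

```bash
python3 plan.py 596 -246.5 240 0
```

```text
pos [501.7   2.1 262.2] yaw 46.8 F [-0.3 -0.5 -0.5] q [-0.19  0.26  0.15  1.98 -0.05  0.91 -0.77] gap 1.002 grip 0.0 t 1.55
turn [ 0.   -0.01  9.35] shift [-1.941  3.983  0.371] rows 4.4
```

>>> {"fn": "send_rows", "kwargs": {"rows": [[[0,0,9.35],[-1.94,3.98,0.37],0],[[0,0,9.35],[-1.94,3.98,0.37],0],[[0,0,9.35],[-1.94,3.98,0.37],0],[[0,0,9.35],[-1.94,3.98,0.37],0],[[0,0,9.35],[-1.94,3.98,0.37],0],[[0,0,9.35],[-1.94,3.98,0.37],0],[[0,0,9.35],[-1.94,3.98,0.37],0]]}}

```text
t: 2.42
ee_pos: [596.8, -241.5, 239.4]
orientation: [-3.14, -0.015, 0.001]
contact_force: [-0.4, 0.1, 0.6]
finger_gap: 1.005
grip_force: 0.0
```

```bash
python3 plan.py 596 -246.5 142 0
python3 - <<'E'
from m import *
f=grab('top');g=grab('side')
# key axis
a=onz(f,[[222,216]],18)[0];b=onz(f,[[256,222.5]],5.5)[0];h=onz(f,[[206.5,212]],45)[0]
print('key',a,b,h,np.degrees(np.arctan2(*(b-a)[[1,0]])),np.degrees(np.arctan2(*(b-h)[[1,0]])))
c=np.hstack([f['color'][100:300,380:540],g['color'][200:400,280:440]])
cv2.imwrite('pics/ab.png',cv2.resize(c,None,fx=2.4,fy=2.4)[...,::-1])
E
```

```text
pos [ 596.8 -241.5  239.4] yaw 0.6 F [-0.4  0.1  0.6] q [ 0.07  0.54  0.38  1.65 -0.23  1.   -1.04] gap 1.005 grip 0.0 t 2.425
turn [-0.02  0.01  0.11] shift [-0.013  0.087  1.624] rows 1.6
key [557.89618295 264.07286583  18.        ] [542.90892731 184.334351     5.5       ] [564.9982982  294.66787661  45.        ] -100.64483953797277 -101.32124957263807
```

View pics/ab.png

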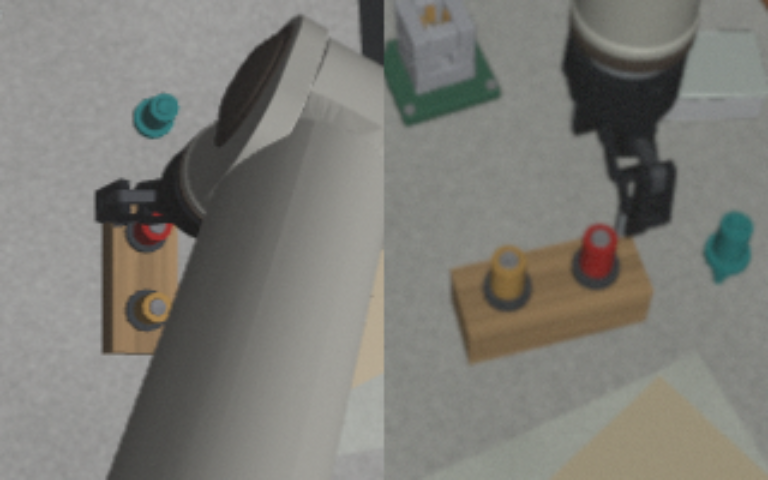

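The pictures show the open gripper above the red head (crop-left (152,228), crop-right (598,240)), with the brass die clear of it. Next I correct the 5 mm offset, go down and grip.

>>> {"fn": "send_rows", "kwargs": {"rows": [[[0,0,0.1],[-0.013,0.087,0],0],[[0,0,0.1],[-0.013,0.087,0.0],0],[[0,0,0.1],[-0.013,0.087,0.8],0],[[0,0,0.1],[-0.013,0.087,1.3],0],[[0,0,0.1],[-0.013,0.087,1.62],0],[[0,0,0.1],[-0.013,0.087,1.62],0],[[0,0,0.1],[-0.013,0.087,1.62],0]]}}

```text
t: 3.4
ee_pos: [596.8, -249.8, 143.8]
orientation: [3.141, -0.005, 0.003]
contact_force: [0.5, 0.8, 0.1]
finger_gap: 0.999
grip_force: 0.0
```

>>> {"fn": "send_rows", "kwargs": {"rows": [[[0,0,0],[0,0,0],160],[[0,0,0],[0,0,0],200],[[0,0,0],[0,0,0],255],[[0,0,0],[0,0,0],255],[[0,0,0],[0,0,0],255],[[0,0,0],[0,0,0],255],[[0,0,0],[0,0,0],255]], "newtons": 60}}

```text
t: 4.28
ee_pos: [596.3, -249.3, 143.1]
orientation: [-3.142, 0.004, -0.001]
contact_force: [-1.2, 1.0, 5.7]
finger_gap: 0.31
grip_force: 59.0
```

```bash
python3 plan.py 596 -246.5 230 0
```

```text
pos [ 596.3 -249.3  143.1] yaw -0.2 F [-1.2  1.   5.7] q [ 0.11  0.67  0.34  1.69 -0.28  0.83 -1.  ] gap 0.31 grip 59.0 t 4.275
turn [-0.   -0.01 -0.03] shift [-0.004 -0.046 -1.448] rows 1.4
```

>>> {"fn": "send_rows", "kwargs": {"rows": [[[0,0,0],[0,0,-0.3],255],[[0,0,0],[0,0,-0.7],255],[[0,0,0],[0,0,-1.2],255],[[0,0,0],[0,0,-1.6],255],[[0,0,0],[0,0,-1.6],255],[[0,0,0],[0,0,-1.6],255]]}}

```text
t: 5.03
ee_pos: [595.3, -248.9, 237.6]
orientation: [-3.141, 0.004, 0.002]
contact_force: [-0.2, -0.3, -3.1]
finger_gap: 0.312
grip_force: 59.1
```

```bash
python3 plan.py 534.2 25.4 235 20
python3 - <<'E'
from m import *
f=grab('top');g=grab('side')
c=np.hstack([f['color'][100:300,380:540],g['color'][170:370,280:440]])
cv2.imwrite('pics/lift.png',cv2.resize(c,None,fx=2.4,fy=2.4)[...,::-1])
E
```

```text
pos [ 595.3 -248.9  237.6] yaw -0.2 F [-0.2 -0.3 -3.1] q [ 0.08  0.55  0.38  1.64 -0.23  1.   -1.04] gap 0.312 grip 59.1 t 5.025
turn [-0.01  0.02 -4.03] shift [-1.032 -4.569  0.047] rows 4.5
```

View pics/lift.png

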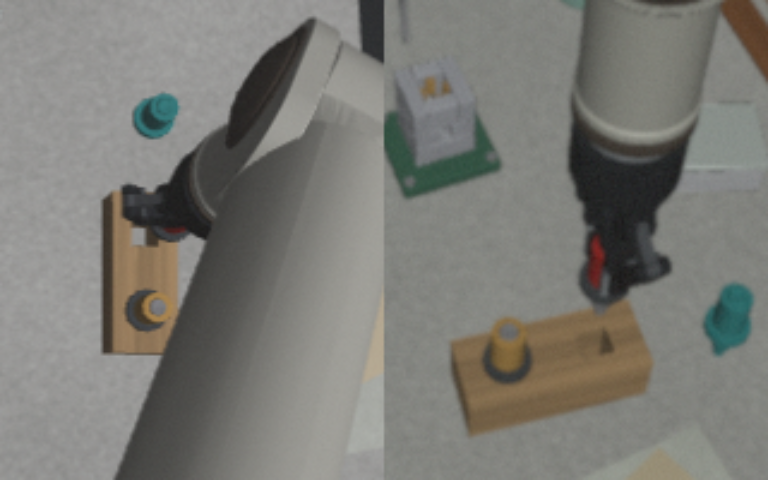

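The die is held upright: red head at crop (597,260), tail at (600,308), and the hole in the rack is empty. Next I go above the socket.

>>> {"fn": "send_rows", "kwargs": {"rows": [[[0,0,-4.0],[-1.03,-4.57,-0.2],255],[[0,0,-4.0],[-1.03,-4.57,-0.2],255],[[0,0,-4.0],[-1.03,-4.57,-0.2],255],[[0,0,-4.0],[-1.03,-4.57,-0.2],255],[[0,0,-4.0],[-1.03,-4.57,-0.2],255],[[0,0,-4.0],[-1.03,-4.57,-0.2],255],[[0,0,-4.0],[-1.03,-4.57,-0.2],255],[[0,0,-4.0],[-1.03,-4.57,-0.2],255]]}}

```text
t: 6.12
ee_pos: [535.0, 23.3, 250.1]
orientation: [3.095, 0.537, -0.001]
contact_force: [-0.9, 0.6, -2.5]
finger_gap: 0.316
grip_force: 59.6
```

```bash
python3 plan.py 534.2 25.4 235 20
python3 - <<'E'
from m import *
f=grab('top');g=grab('side')
s=cv2.resize(g['color'][120:270,230:390],None,fx=5,fy=4,interpolation=cv2.INTER_CUBIC)
s=cv2.resize(g['color'][120:260,240:400],None,fx=4,fy=4,interpolation=cv2.INTER_CUBIC)
cv2.imwrite('pics/over.png',s[...,::-1])
o=robot.get_obs();p=o['ee_pos']
for z in (38,78,88,92,130): print(z,proj(g,[p-[0,0,z]]).round(1),proj(f,[p-[0,0,z]]).round(1))
print(proj(g,[[534.2,25.4,95]]))
E
```

```text
pos [535.   23.3 250.1] yaw 19.7 F [-0.9  0.6 -2.5] q [-0.31  0.33  0.26  1.91 -0.1   0.91 -1.23] gap 0.316 grip 59.6 t 6.125
turn [ 0.01  0.01 -0.06] shift [-0.001 -0.038  0.252] rows 0.2
38 [[300.5 167.6]] [[321.4 218. ]]
78 [[301.  181.3]] [[321.7 219.7]]
88 [[301.1 184.6]] [[321.8 220.1]]
92 [[301.1 185.9]] [[321.8 220.3]]
130 [[301.5 197.9]] [[322.1 221.7]]
[[301.1982421  205.01987828]]
```

View pics/over.png

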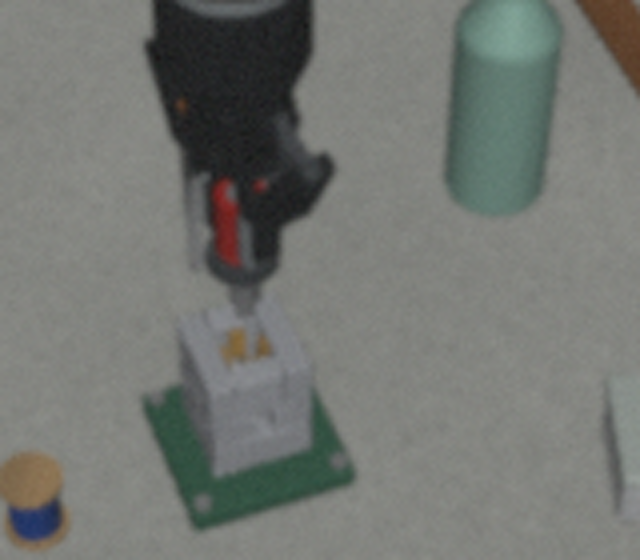

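Side view: the collar is at crop (243,262), which is pixel (300.8,185.5) against a predicted (301.1,184.6). So the die hangs on the TCP axis, right over the mouth. I correct y by 2 mm and go down to just above the leaves.

>>> {"fn": "send_rows", "kwargs": {"rows": [[[0,0,-0.06],[0,-0.038,0.25],255],[[0,0,-0.06],[0,-0.038,0.25],255],[[0,0,-0.06],[0,-0.038,0.25],255]]}}

```text
t: 6.6
ee_pos: [534.0, 27.2, 235.1]
orientation: [3.093, 0.549, -0.001]
contact_force: [1.3, -0.4, -2.7]
finger_gap: 0.308
grip_force: 59.6
```

```bash
python3 plan.py 534.2 25.4 197 20
```

```text
pos [534.   27.2 235.1] yaw 20.1 F [ 1.3 -0.4 -2.7] q [-0.31  0.35  0.25  1.92 -0.11  0.88 -1.22] gap 0.308 grip 59.6 t 6.6
turn [-0.    0.01  0.03] shift [-0.006  0.029  0.634] rows 0.6
```

>>> {"fn": "send_rows", "kwargs": {"rows": [[[0,0,0],[0,0.015,0.1],255],[[0,0,0],[0,0.015,0.25],255],[[0,0,0],[0,0.015,0.4],255],[[0,0,0],[0,0.015,0.55],255],[[0,0,0],[0,0.015,0.63],255],[[0,0,0],[0,0.015,0.63],255],[[0,0,0],[0,0.015,0.63],255]]}}

```text
t: 7.48
ee_pos: [534.6, 26.3, 197.8]
orientation: [3.093, 0.549, 0.0]
contact_force: [-0.1, -0.8, -2.1]
finger_gap: 0.309
grip_force: 59.6
```

Run:
```python
from m import *
A=[]
for i in range(6):
    g=grab('side');o=robot.get_obs();A.append(np.r_[o['ee_pos'],o['contact_force']])
A=np.array(A);print(A.round(1));print(A.mean(0).round(2))
```

```text
[[ 5.346e+02  2.640e+01  1.979e+02 -1.100e+00 -1.500e+00 -1.800e+00]
 [ 5.346e+02  2.640e+01  1.980e+02 -2.000e-01 -3.000e-01 -2.900e+00]
 [ 5.347e+02  2.640e+01  1.980e+02  2.000e-01  5.000e-01 -2.300e+00]
 [ 5.346e+02  2.640e+01  1.980e+02  3.000e-01 -5.000e-01 -2.100e+00]
 [ 5.346e+02  2.640e+01  1.980e+02 -7.000e-01 -1.100e+00 -2.800e+00]
 [ 5.346e+02  2.640e+01  1.979e+02  5.000e-01 -2.000e-01 -2.200e+00]]
[ 5.3464e+02  2.6370e+01  1.9795e+02 -1.4000e-01 -5.2000e-01 -2.3400e+00]
```

>>> {"fn": "send_rows", "kwargs": {"rows": [[[0,0,1.8],[0,0,0.006],255],[[0,0,3.6],[0,0,0.012],255],[[0,0,5.4],[0,0,0.018],255],[[0,0,7.2],[0,0,0.024],255],[[0,0,9.0],[0,0,0.03],255],[[0,0,10.8],[0,0,0.036],255],[[0,0,12.6],[0,0,0.042],255],[[0,0,14.4],[0,0,0.05],255],[[0,0,16.2],[0,0,0.058],255],[[0,0,18.0],[0,0,0.066],255]]}}

```text
t: 9.02
ee_pos: [534.6, 26.9, 193.9]
orientation: [-2.571, 1.804, 0.0]
contact_force: [0.6, -0.8, -2.2]
finger_gap: 0.312
grip_force: 59.4
```

>>> {"fn": "send_rows", "kwargs": {"rows": [[[0,0,-1.8],[0,0,0.005],255],[[0,0,-3.6],[0,0,0.01],255],[[0,0,-5.4],[0,0,0.015],255],[[0,0,-7.2],[0,0,0.02],255],[[0,0,-9.0],[0,0,0.025],255],[[0,0,-10.8],[0,0,0.03],255],[[0,0,-12.6],[0,0,0.035],255],[[0,0,-14.4],[0,0,0.04],255],[[0,0,-16.2],[0,0,0.045],255],[[0,0,-18.0],[0,0,0.05],255]]}}

```text
t: 10.28
ee_pos: [534.5, 25.8, 190.9]
orientation: [3.091, 0.556, 0.0]
contact_force: [0.2, -0.4, -1.6]
finger_gap: 0.308
grip_force: 59.5
```

```bash
python3 plan.py 534.2 25.4 183 20
```

```text
pos [534.5  25.8 190.9] yaw 20.4 F [ 0.2 -0.4 -1.6] q [-0.29  0.42  0.23  1.95 -0.13  0.79 -1.2 ] gap 0.308 grip 59.5 t 10.275
turn [ 0.01 -0.    0.08] shift [-0.008  0.005  0.132] rows 0.1
```

Contact begins around here, so I carry on at 0.3 mm per row while twisting.

>>> {"fn": "send_rows", "kwargs": {"rows": [[[0,0,1.8],[0,0,0.005],255],[[0,0,3.6],[0,0,0.01],255],[[0,0,5.4],[0,0,0.015],255],[[0,0,7.2],[0,0,0.02],255],[[0,0,9.0],[0,0,0.025],255],[[0,0,10.8],[0,0,0.03],255],[[0,0,12.6],[0,0,0.035],255],[[0,0,14.4],[0,0,0.04],255],[[0,0,16.2],[0,0,0.045],255],[[0,0,18.0],[0,0,0.05],255]]}}

```text
t: 11.52
ee_pos: [534.8, 26.7, 188.2]
orientation: [-2.57, 1.804, -0.001]
contact_force: [-0.1, -1.2, 0.9]
finger_gap: 0.312
grip_force: 59.6
```

```bash
python3 plan.py 534.2 25.4 183 20
```

```text
pos [534.8  26.7 188.2] yaw -70.1 F [-0.1 -1.2  0.9] q [-0.58  0.48  0.61  1.96 -0.37  0.81 -2.57] gap 0.312 grip 59.6 t 11.525
turn [-1.000e-02 -1.000e-02 -1.803e+01] shift [0.016 0.017 0.086] rows 8.4
```

>>> {"fn": "send_rows", "kwargs": {"rows": [[[0,0,-1.8],[0,0,0.005],255],[[0,0,-3.6],[0,0,0.01],255],[[0,0,-5.4],[0,0,0.015],255],[[0,0,-7.2],[0,0,0.02],255],[[0,0,-9.0],[0,0,0.025],255],[[0,0,-10.8],[0,0,0.03],255],[[0,0,-12.6],[0,0,0.035],255],[[0,0,-14.4],[0,0,0.04],255],[[0,0,-16.2],[0,0,0.045],255],[[0,0,-18.0],[0,0,0.05],255]]}}

```text
t: 12.78
ee_pos: [534.5, 25.7, 185.3]
orientation: [3.091, 0.556, 0.0]
contact_force: [-2.0, -2.0, 0.7]
finger_gap: 0.313
grip_force: 59.8
```

```bash
python3 plan.py 534.2 25.4 183 20
```

```text
pos [534.5  25.7 185.3] yaw 20.4 F [-2.  -2.   0.7] q [-0.28  0.43  0.23  1.96 -0.13  0.77 -1.2 ] gap 0.313 grip 59.8 t 12.775
turn [ 0.01 -0.    0.08] shift [-0.007  0.002  0.038] rows 0.0
```

>>> {"fn": "send_rows", "kwargs": {"rows": [[[0,0,-1.8],[0,0,0.005],255],[[0,0,-3.6],[0,0,0.01],255],[[0,0,-5.4],[0,0,0.015],255],[[0,0,-7.2],[0,0,0.02],255],[[0,0,-9.0],[0,0,0.025],255],[[0,0,-10.8],[0,0,0.03],255],[[0,0,-12.6],[0,0,0.035],255],[[0,0,-14.4],[0,0,0.04],255],[[0,0,-16.2],[0,0,0.045],255],[[0,0,-18.0],[0,0,0.05],255]]}}

```text
t: 14.02
ee_pos: [535.4, 25.3, 182.8]
orientation: [1.793, 2.577, 0.0]
contact_force: [-0.9, -3.2, 3.9]
finger_gap: 0.312
grip_force: 60.0
```

```bash
python3 plan.py 534.2 25.4 183 110
```

```text
pos [535.4  25.3 182.8] yaw 110.3 F [-0.9 -3.2  3.9] q [ 0.01  0.43 -0.13  1.95  0.08  0.77  0.19] gap 0.312 grip 60.0 t 14.025
turn [0.02 0.02 0.07] shift [ 0.009 -0.018 -0.003] rows 0.0
```

>>> {"fn": "send_rows", "kwargs": {"rows": [[[0,0,1.8],[0,0,0.002],255],[[0,0,3.6],[0,0,0.004],255],[[0,0,5.4],[0,0,0.007],255],[[0,0,7.2],[0,0,0.009],255],[[0,0,9.0],[0,0,0.011],255],[[0,0,10.8],[0,0,0.013],255],[[0,0,12.6],[0,0,0.016],255],[[0,0,14.4],[0,0,0.018],255],[[0,0,16.2],[0,0,0.02],255],[[0,0,18.0],[0,0,0.02],255]]}}

```text
t: 15.28
ee_pos: [534.5, 25.8, 181.4]
orientation: [3.094, 0.541, -0.0]
contact_force: [-2.5, -2.9, 5.0]
finger_gap: 0.311
grip_force: 60.2
```

```bash
python3 plan.py 534.2 25.4 183 20;python3 - <<'E'
from m import *
g=grab('side');save(g,'s.png')
s=cv2.resize(g['color'][170:250,260:340],None,fx=7,fy=7,interpolation=cv2.INTER_CUBIC)
cv2.imwrite('pics/in.png',s[...,::-1])
E
```

```text
pos [534.5  25.8 181.4] yaw 19.8 F [-2.5 -2.9  5. ] q [-0.29  0.43  0.23  1.96 -0.14  0.77 -1.2 ] gap 0.311 grip 60.2 t 15.275
turn [ 0.01  0.   -0.03] shift [-0.006  0.004 -0.026] rows 0.0
```

View pics/in.png

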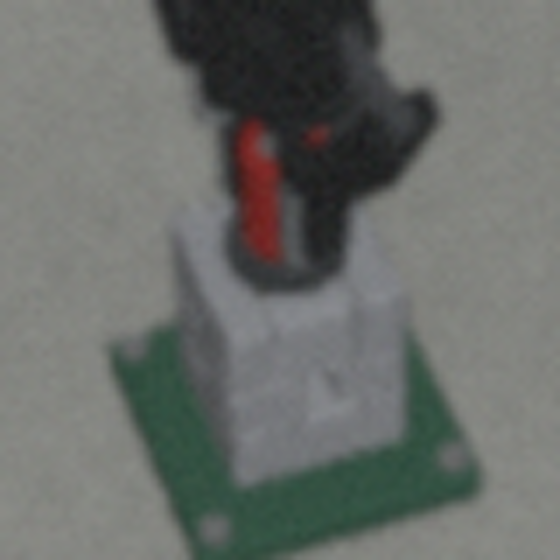

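The collar at (288,265) is almost on the socket face and the net push is about 7 N. I give it one more gentle stage.

>>> {"fn": "send_rows", "kwargs": {"rows": [[[0,0,-1.8],[0,0,0.002],255],[[0,0,-3.6],[0,0,0.004],255],[[0,0,-5.4],[0,0,0.006],255],[[0,0,-7.2],[0,0,0.008],255],[[0,0,-9.0],[0,0,0.01],255],[[0,0,-10.8],[0,0,0.012],255],[[0,0,-12.6],[0,0,0.014],255],[[0,0,-14.4],[0,0,0.016],255],[[0,0,-16.2],[0,0,0.018],255],[[0,0,-18.0],[0,0,0.018],255]]}}

```text
t: 16.58
ee_pos: [535.5, 25.2, 181.0]
orientation: [1.793, 2.576, 0.001]
contact_force: [-1.6, -2.9, 6.7]
finger_gap: 0.31
grip_force: 60.4
```

```bash
python3 plan.py 534.2 25.4 183 110
```

```text
pos [535.5  25.2 181. ] yaw 110.3 F [-1.6 -2.9  6.7] q [ 0.01  0.43 -0.13  1.95  0.08  0.77  0.19] gap 0.31 grip 60.4 t 16.575
turn [0.02 0.02 0.06] shift [ 0.011 -0.019 -0.033] rows 0.0
```

>>> {"fn": "send_rows", "kwargs": {"rows": [[[0,0,1.8],[0,0,0.002],255],[[0,0,3.6],[0,0,0.004],255],[[0,0,5.4],[0,0,0.006],255],[[0,0,7.2],[0,0,0.008],255],[[0,0,9.0],[0,0,0.01],255],[[0,0,10.8],[0,0,0.012],255],[[0,0,12.6],[0,0,0.012],255],[[0,0,14.4],[0,0,0.012],255],[[0,0,16.2],[0,0,0.012],255],[[0,0,18.0],[0,0,0.012],255]]}}

```text
t: 17.82
ee_pos: [534.5, 25.8, 180.2]
orientation: [3.094, 0.541, 0.0]
contact_force: [-4.9, -2.2, 9.3]
finger_gap: 0.312
grip_force: 60.7
```

```bash
python3 plan.py 534.2 25.4 183 20
```

```text
pos [534.5  25.8 180.2] yaw 19.8 F [-4.9 -2.2  9.3] q [-0.29  0.43  0.23  1.96 -0.14  0.76 -1.2 ] gap 0.312 grip 60.7 t 17.825
turn [ 0.   -0.   -0.03] shift [-0.007  0.004 -0.047] rows 0.0
```

Two twists at the full 4 N/mm slope show the collar is home. I unload, let go and rise.

>>> {"fn": "send_rows", "kwargs": {"rows": [[[0,0,0],[0,0,-0.015],255],[[0,0,0],[0,0,-0.035],255],[[0,0,0],[0,0,-0.035],255],[[0,0,0],[0,0,-0.035],180],[[0,0,0],[0,0,-0.035],100],[[0,0,0],[0,0,-0.035],0],[[0,0,0],[0,0,-0.035],0],[[0,0,0],[0,0,-0.035],0],[[0,0,0],[0,0,-0.035],0],[[0,0,0],[0,0,-0.035],0]]}}

```text
t: 19.08
ee_pos: [534.5, 26.5, 180.8]
orientation: [-3.093, -0.549, 0.0]
contact_force: [0.2, 0.5, -0.2]
finger_gap: 1.0
grip_force: 0.0
```

>>> {"fn": "send_rows", "kwargs": {"rows": [[[0,0,0],[0,0,-0.5],0],[[0,0,0],[0,0,-1.2],0],[[0,0,0],[0,0,-1.7],0],[[0,0,0],[0,0,-1.7],0]]}}

```text
t: 19.58
ee_pos: [536.1, 26.5, 285.5]
orientation: [-3.093, -0.549, -0.009]
contact_force: [-0.2, -1.0, -0.7]
finger_gap: 0.997
grip_force: 0.0
```

```bash
python3 plan.py 565 297 200 79
```

```text
pos [536.1  26.5 285.5] yaw 20.1 F [-0.2 -1.  -0.7] q [-0.31  0.29  0.26  1.88 -0.09  0.98 -1.24] gap 0.997 grip 0.0 t 19.575
turn [  0.04  -0.05 -11.77] shift [ 1.997 -4.069  1.433] rows 5.5
```

```bash
python3 plan.py 565.6 305.5 200 79 12
```

```text
pos [536.1  26.5 285.5] yaw 20.1 F [-0.2 -1.  -0.7] q [-0.31  0.29  0.26  1.88 -0.09  0.98 -1.24] gap 0.997 grip 0.0 t 19.575
turn [ -1.19  -2.24 -11.73] shift [ 2.055 -4.199  1.433] rows 5.6
```

>>> {"fn": "send_rows", "kwargs": {"rows": [[[-1.19,-2.24,-11.73],[2.05,-4.2,1.43],0],[[-1.19,-2.24,-11.73],[2.05,-4.2,1.43],0],[[-1.19,-2.24,-11.73],[2.05,-4.2,1.43],0],[[-1.19,-2.24,-11.73],[2.05,-4.2,1.43],0],[[-1.19,-2.24,-11.73],[2.05,-4.2,1.43],0],[[-1.19,-2.24,-11.73],[2.05,-4.2,1.43],0],[[-1.19,-2.24,-11.73],[2.05,-4.2,1.43],0],[[-1.19,-2.24,-11.73],[2.05,-4.2,1.43],0]]}}

```text
t: 20.58
ee_pos: [563.4, 304.0, 196.5]
orientation: [2.318, 1.905, -0.252]
contact_force: [0.3, 0.3, 0.1]
finger_gap: 0.999
grip_force: 0.0
```

```bash
python3 plan.py 565.6 305.5 84.8 79 12
python3 - <<'E'
from m import *
f=grab('top');g=grab('side')
P=dpts(f);Q=dpts(g);H=hsv(f);G=hsv(g)
red=lambda H:((H[...,0]<8)|(H[...,0]>170))&(H[...,1]>150)&(H[...,2]>60)
for A,K,b in ((P,H,(290,195,355,250)),(Q,G,(270,160,335,250))):
    u0,v0,u1,v1=b;m=np.zeros(K.shape[:2],bool);m[v0:v1,u0:u1]=True
    p=A[m&(A[...,2]>132)&(A[...,2]<160)];print('die top',len(p),p.mean(0).round(1),np.median(p[:,2]))
    p=A[m&(A[...,2]>98)&(A[...,2]<112)];print('collar',len(p),np.median(p[:,2]))
    p=A[m&(A[...,2]>88)&(A[...,2]<98)];print('face',np.median(p[:,2]))
c=np.hstack([f['color'][180:260,180:340],g['color'][130:210,220:380]])
c=np.vstack([f['color'][170:260,170:370],g['color'][120:240,220:420]])
cv2.imwrite('pics/key.png',cv2.resize(c,None,fx=2.8,fy=2.8,interpolation=cv2.INTER_CUBIC)[...,::-1])
E
```

```text
pos [563.4 304.  196.5] yaw 78.8 F [0.3 0.3 0.1] q [-0.6   0.64  0.    1.56  0.16  1.1  -0.88] gap 0.999 grip 0.0 t 20.575
turn [-0.07  0.04 -0.03] shift [0.424 0.041 1.813] rows 1.8
die top 135 [534.7  24.9 145.7] 145.9454102768807
collar 153 104.43844012397813
face 95.21632354838653
die top 136 [532.8  23.6 142.4] 143.65780172803534
collar 131 103.86719342593551
face 93.66205133926701
```

View pics/key.png

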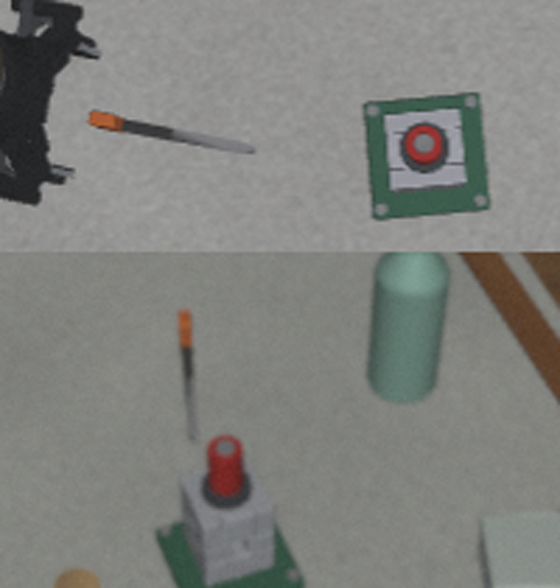

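The die stands home: its top is 50.5 mm above the socket face, expected 50. The key's handle is at crop (105,122), between the open fingers at (88,48) and (62,172). I go down and grip it.

>>> {"fn": "send_rows", "kwargs": {"rows": [[[-0.07,0,0],[0.05,0.041,0.2],0],[[-0.07,0,0],[0.16,0.041,0.7],0],[[-0.07,0,0],[0.3,0.041,1.3],0],[[-0.07,0,0],[0.42,0.041,1.81],0],[[-0.07,0,0],[0.42,0.041,1.81],0],[[-0.07,0,0],[0.42,0.041,1.81],0],[[-0.07,0,0],[0.42,0.041,1.81],0]]}}

```text
t: 21.55
ee_pos: [566.5, 307.3, 87.3]
orientation: [2.312, 1.907, -0.24]
contact_force: [-0.1, -0.8, 0.8]
finger_gap: 1.003
grip_force: 0.0
```

```bash
python3 plan.py 565.6 305.5 84.8 79 12
```

```text
pos [566.5 307.3  87.3] yaw 79.0 F [-0.1 -0.8  0.8] q [-0.61  0.78  0.01  1.59  0.18  0.92 -0.92] gap 1.003 grip 0.0 t 21.55
turn [0.03 0.   0.  ] shift [-0.023 -0.008  0.048] rows 0.1
```

>>> {"fn": "send_rows", "kwargs": {"rows": [[[0,0,0],[-0.02,0,0.04],0],[[0,0,0],[-0.02,0,0.04],120],[[0,0,0],[-0.02,0,0.04],170],[[0,0,0],[-0.02,0,0.04],210],[[0,0,0],[-0.02,0,0.04],255],[[0,0,0],[-0.02,0,0.04],255],[[0,0,0],[-0.02,0,0.04],255],[[0,0,0],[-0.02,0,0.04],255],[[0,0,0],[-0.02,0,0.04],255]], "newtons": 90}}

```text
t: 22.68
ee_pos: [565.2, 305.3, 83.6]
orientation: [2.311, 1.907, -0.244]
contact_force: [1.4, 0.7, 1.3]
finger_gap: 0.126
grip_force: 87.9
```

```bash
python3 plan.py 565.6 305.5 160 79 12
```

```text
pos [565.2 305.3  83.6] yaw 79.0 F [1.4 0.7 1.3] q [-0.61  0.78  0.01  1.6   0.18  0.92 -0.91] gap 0.126 grip 87.9 t 22.675
turn [0.01 0.02 0.01] shift [-0.262  0.007 -1.246] rows 1.2
```

>>> {"fn": "send_rows", "kwargs": {"rows": [[[0,0,0],[-0.06,0,-0.3],255],[[0,0,0],[-0.16,0,-0.8],255],[[0,0,0],[-0.25,0,-1.2],255],[[0,0,0],[-0.25,0,-1.2],255],[[0,0,0],[-0.25,0,-1.2],255]]}}

```text
t: 23.3
ee_pos: [564.6, 305.3, 156.5]
orientation: [2.311, 1.907, -0.246]
contact_force: [0.4, -0.4, -2.2]
finger_gap: 0.123
grip_force: 87.8
```

```bash
python3 plan.py 517.6 220.6 150 94.9 12
```

```text
pos [564.6 305.3 156.5] yaw 79.1 F [ 0.4 -0.4 -2.2] q [-0.61  0.68  0.    1.58  0.17  1.03 -0.89] gap 0.123 grip 87.8 t 23.3
turn [-0.67  0.03 -3.1 ] shift [-1.478 -0.501  0.43 ] rows 1.6
```

>>> {"fn": "send_rows", "kwargs": {"rows": [[[-0.67,0.03,-3.1],[-0.7,-0.25,0.2],255],[[-0.67,0.03,-3.1],[-1.48,-0.5,0.43],255],[[-0.67,0.03,-3.1],[-1.48,-0.5,0.43],255],[[-0.67,0.03,-3.1],[-1.48,-0.5,0.43],255],[[-0.67,0.03,-3.1],[-1.48,-0.5,0.43],255],[[-0.67,0.03,-3.1],[-1.48,-0.5,0.43],255]]}}

```text
t: 24.05
ee_pos: [518.5, 221.8, 150.3]
orientation: [2.014, 2.196, -0.209]
contact_force: [-0.4, -0.0, -1.5]
finger_gap: 0.126
grip_force: 88.2
```

```bash
python3 plan.py 517.6 220.6 150 94.9 12
python3 - <<'E'
from m import *
f=grab('top');g=grab('side')
c=np.vstack([f['color'][170:260,190:370],g['color'][110:230,210:390]])
cv2.imwrite('pics/pre.png',cv2.resize(c,None,fx=2.8,fy=2.8,interpolation=cv2.INTER_CUBIC)[...,::-1])
gry=cv2.cvtColor(f['color'],cv2.COLOR_RGB2GRAY)
for cc in range(256,304,3): print(cc,' '.join('%3d'%x for x in gry[206:240,cc]))
s=cv2.cvtColor(g['color'],cv2.COLOR_RGB2GRAY)
print('side')
for r in range(150,190,2): print(r,' '.join('%3d'%x for x in s[r,274:306]))
E
```

```text
pos [518.5 221.8 150.3] yaw 94.9 F [-0.4 -0.  -1.5] q [-0.52  0.55 -0.03  1.84  0.27  0.86 -0.65] gap 0.126 grip 88.2 t 24.05
turn [ 0.02 -0.01  0.01] shift [-0.018 -0.017  0.008] rows 0.0
256 149 144 148 149 145 144 149 147 149 153 153 148 150 151 152 152 152 152 154 149 138  58  60  64  68  79 143 148 147 149 151 150 147 146
259 151 149 146 147 148 148 149 150 153 155 152 147 150 149 149 145 144 148 149 148 114  60  63  65  68  98 149 150 148 148 150 151 153 153
262 150 148 149 149 151 151 150 149 151 148 149 148 150 150 148 146 145 149 150 151 117  89  80  79  70 119 150 151 151 152 152 152 150 149
265 151 145 145 149 152 151 150 149 151 150 151 151 148 148 150 149 148 147 149 150 125 112 103  91  75 152 156 150 148 145 150 148 149 150
268 149 145 148 150 148 148 147 147 148 150 156 155 152 144 145 145 142 147 149 147 124 117 104  92 106 152 149 149 146 149 146 150 147 147
271 154 147 146 147 150 153 154 152 148 150 152 153 151 146 146 148 148 148 146 136 126 123 108  93 143 153 150 148 146 150 151 153 155 151
274 145 147 148 149 152 154 154 150 151 153 150 147 146 148 150 150 149
[... 3273 characters left out ...]
 130 128 126 129 130 131 131 129 131 126
180 129 131 130 135 132 133 132 129 129 110  97  97 100 108 116 123 129 131 131 132 130 132 127 129 131 127 132 130 132 131 128 129
182 132 133 130 130 131 129 133 131 130 128 113 101 102 105 110 115 121 128 132 130 128 130 130 131 129 131 131 131 130 130 131 131
184 131 134 130 131 131 130 130 131 129 129 122 112 102 104 107 110 120 130 131 132 129 134 133 131 127 126 123 124 123 125 128 128
186 130 133 130 127 128 126 126 130 133 131 130 127 115 107 106 111 113 123 131 131 130 122 109 101  92  91  91  91  91  98 108 119
188 129 129 133 131 126 127 133 132 132 131 131 129 123 112 102 106 111 112 121 122 107  88  77  91  98 106 104 103  98  88  76  91
```

View pics/pre.png

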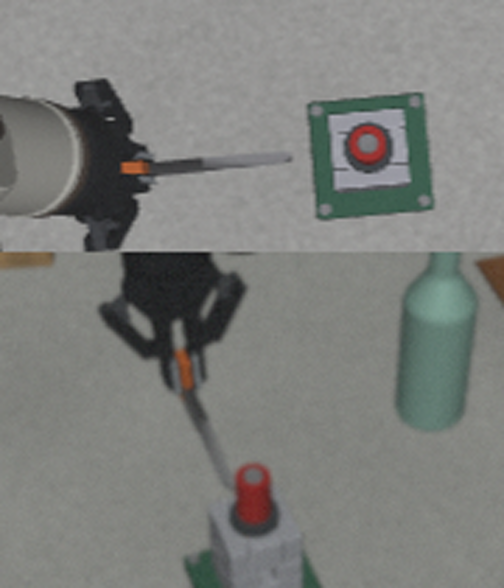

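```bash
cat > k.py <<'E'
from m import *
def keyline(f,zu,cols,v0,v1,C=(534.95,24.7),yaw=4.9):
    # centre of darker run in each column, cast on blade-top height; report across/along slot coords
    gry=cv2.cvtColor(f['color'],cv2.COLOR_RGB2GRAY).astype(float)
    s=np.array([np.sin(np.radians(yaw)),-np.cos(np.radians(yaw))]);n=np.array([-s[1],s[0]])
    out=[]
    for c in cols:
        col=gry[v0:v1,c];bg=np.median(col);w=np.clip((bg-col)/(bg-125),0,1);w[w<.2]=0
        v=v0+(w*np.arange(len(col))).sum()/w.sum()
        p=onz(f,[[c,v]],zu)[0][:2]
        back=60
        for _ in range(3):
            p=onz(f,[[c,v]],zu+min(17,4+13*max(back,0)/70))[0][:2]
            a=(p-C)@s
            back=KT-a
        out.append((a,(p-C)@n))
    return np.array(out)
E
python3 - <<'E'
import k;from k import *
f=grab('top')
s=np.array([np.sin(np.radians(4.9)),-np.cos(np.radians(4.9))])
t=onz(f,[[294,226]],66.7+4)[0];k.KT=(t[:2]-[534.95,24.7])@s
print('tip along',k.KT)
L=keyline(f,66.7,range(266,291,2),215,238);print(L.round(1))
p=np.polyfit(L[:,0],L[:,1],1);print('slope deg',np.degrees(np.arctan(p[0])),'across at tip',np.polyval(p,k.KT),'at handle',np.polyval(p,k.KT-125), 'ext at socket',np.polyval(p,0))
o=robot.get_obs();d=o['ee_pos'][:2]-[534.95,24.7];print('tcp along',d@s,'across',d@[-s[1],s[0]])
E
```

```text
tip along -63.58008715892637
[[-1.258e+02  2.000e-01]
 [-1.214e+02 -1.000e-01]
 [-1.170e+02 -4.000e-01]
 [-1.126e+02  6.000e-01]
 [-1.081e+02  6.000e-01]
 [-1.037e+02  4.000e-01]
 [-9.910e+01  2.300e+00]
 [-9.490e+01  0.000e+00]
 [-9.040e+01  1.000e-01]
 [-8.590e+01  1.100e+00]
 [-8.150e+01  5.000e-01]
 [-7.700e+01  3.000e-01]
 [-7.250e+01  1.000e+00]]
slope deg 0.7531956939859266 across at tip 0.982226434612965 at handle -0.6610863235891855 ext at socket 1.8180821817799122
tcp along -197.26338194028813 across 0.19617960420493316
```

The key points along the slot: tip 64 mm before the axis, 1 mm off-centre, 0.75° out. I trim that, lower to slot height and move up to the mouth.

>>> {"fn": "send_rows", "kwargs": {"rows": [[[0,0,0.09],[0.035,0,0.16],255],[[0,0,0.09],[0.068,0,0.321],255],[[0,0,0.09],[0.068,0,0.321],255],[[0,0,0.09],[0.068,0,0.321],255],[[0,0,0.09],[0.068,0,0.321],255]]}}

```text
t: 24.82
ee_pos: [518.4, 220.8, 131.0]
orientation: [2.023, 2.186, -0.209]
contact_force: [-0.7, 0.2, -1.5]
finger_gap: 0.126
grip_force: 88.0
```

```bash
python3 plan.py 517.6 220.6 130.6 94.9 12
python3 - <<'E'
import k;from k import *
f=grab('top');g=grab('side')
s=np.array([np.sin(np.radians(4.9)),-np.cos(np.radians(4.9))])
o=robot.get_obs();d=o['ee_pos'][:2]-[534.95,24.7];print('tcp along',d@s,'across',d@[-s[1],s[0]],o['ee_pos'])
k.KT=d@s+133.7;zu=o['ee_pos'][2]-83.6
L=keyline(f,zu,range(266,291,2),215,238)
p=np.polyfit(L[:,0],L[:,1],1);print('slope deg',np.degrees(np.arctan(p[0])),'across at tip',np.polyval(p,k.KT),'at handle',np.polyval(p,k.KT-125),'z',zu)
E
```

```text
pos [518.4 220.8 131. ] yaw 94.4 F [-0.7  0.2 -1.5] q [-0.53  0.58 -0.02  1.85  0.28  0.82 -0.67] gap 0.126 grip 88.0 t 24.825
turn [ 0.02 -0.   -0.09] shift [-0.002 -0.014  0.006] rows 0.0
tcp along -196.81980565223148 across 0.2351760101633376 [518.3725743  220.82057557 131.02367145]
slope deg 0.05301153074522706 across at tip 0.0798055510454024 at handle -0.03584770108427526 z 47.4236714468239
```

>>> {"fn": "send_rows", "kwargs": {"rows": [[[0,0,0],[-0.13,0,0.028],255],[[0,0,0],[-0.26,0,0.055],255],[[0,0,0],[-0.39,0.003,0.083],255],[[0,0,0],[-0.52,0.004,0.11],255],[[0,0,0],[-0.62,0.005,0.132],255],[[0,0,0],[-0.62,0.005,0.132],255],[[0,0,0],[-0.62,0.005,0.132],255]]}}

```text
t: 25.8
ee_pos: [521.4, 183.2, 130.7]
orientation: [2.023, 2.187, -0.209]
contact_force: [0.1, 0.8, -1.5]
finger_gap: 0.126
grip_force: 88.0
```

>>> {"fn": "send_rows", "kwargs": {"rows": [[[0,0,0],[-0.08,0,0.017],255],[[0,0,0],[-0.16,0.001,0.034],255],[[0,0,0],[-0.24,0.002,0.051],255],[[0,0,0],[-0.32,0.003,0.068],255],[[0,0,0],[-0.38,0.003,0.081],255],[[0,0,0],[-0.38,0.003,0.081],255]]}}

```text
t: 26.55
ee_pos: [523.5, 159.1, 130.7]
orientation: [2.024, 2.186, -0.21]
contact_force: [-0.8, -0.1, -1.3]
finger_gap: 0.132
grip_force: 88.0
```

```bash
cat > st.py <<'E'
from m import *
f=grab('top')
s=np.array([np.sin(np.radians(4.9)),-np.cos(np.radians(4.9))])
o=robot.get_obs();d=o['ee_pos'][:2]-[534.95,24.7];print('tip along',d@s+133.7,'tcp across',d@[-s[1],s[0]],'z key',o['ee_pos'][2]-83.6,'F',o['contact_force'].round(1),'grip',o['grip_force'],'t',o['t'],'tor',o['torque'].round(2))
A=dpts(f);m=np.zeros(A.shape[:2],bool);m[195:250,295:355]=True
for lo,hi in ((135,165),(100,118),(88,98)):
    p=A[m&(A[...,2]>lo)&(A[...,2]<hi)];print(lo,len(p),p.mean(0).round(1),np.median(p[:,2]).round(2))
E
python3 st.py
```

```text
tip along -1.6048418257706487 tcp across 0.08351923284811899 z key 47.1273615077437 F [-0.5  0.1 -1. ] grip 88.0409574508667 t 26.6 tor [ 0.33  0.05 -0.03]
135 135 [534.7  24.9 145.7] 145.54
100 118 [531.2  23.9 105.9] 105.74
88 437 [534.4  24.6  95. ] 95.15
```

>>> {"fn": "send_rows", "kwargs": {"rows": [[[0,0,0],[0.004,0,0.02],255],[[0,0,0],[0.008,0,0.039],255],[[0,0,0],[0.008,0,0.039],255],[[0,0,0],[0.008,0,0.039],255]]}}

```text
t: 27.1
ee_pos: [523.5, 159.7, 128.3]
orientation: [2.023, 2.187, -0.209]
contact_force: [-0.4, 0.0, -1.5]
finger_gap: 0.125
grip_force: 88.2
```

```bash
python3 st.py
```

```text
tip along -1.7743409816000053 tcp across 0.0919676235732636 z key 44.73015057566056 F [-0.8 -0.2 -0.5] grip 88.23062181472778 t 27.15 tor [ 0.29  0.04 -0.01]
135 135 [534.6  24.9 145.6] 145.88
100 114 [531.6  24.3 105.3] 105.25
88 438 [533.7  24.2  95. ] 95.24
```

>>> {"fn": "send_rows", "kwargs": {"rows": [[[0,0,0],[0.003,0,0.013],255],[[0,0,0],[0.003,0,0.013],255],[[0,0,0],[-0.08,0,0.031],255],[[0,0,0],[-0.16,0,0.048],255],[[0,0,0],[-0.22,0.001,0.061],255],[[0,0,0],[-0.22,0.001,0.061],255],[[0,0,0],[-0.22,0.001,0.061],255]]}}

```text
t: 28.02
ee_pos: [524.6, 145.5, 127.5]
orientation: [2.023, 2.186, -0.21]
contact_force: [1.5, -0.1, 1.5]
finger_gap: 0.127
grip_force: 88.4
```

```bash
python3 st.py
```

```text
tip along 12.323113947634084 tcp across -0.032408560747280005 z key 43.83000901634628 F [-0.9  0.   0.6] grip 88.39831352233887 t 28.075 tor [-0.16 -0.03  0.03]
135 135 [534.7  24.9 145.1] 145.16
100 113 [530.4  24.7 105. ] 104.73
88 443 [534.5  24.4  94.6] 94.67
```

>>> {"fn": "send_rows", "kwargs": {"rows": [[[0,0,0],[-0.04,0,0.008],255],[[0,0,0],[-0.08,0,0.017],255],[[0,0,0],[-0.12,0.001,0.026],255],[[0,0,0],[-0.16,0.001,0.034],255],[[0,0,0],[-0.2,0.002,0.043],255],[[0,0,0],[-0.245,0.002,0.052],255],[[0,0,0],[-0.245,0.002,0.052],255]]}}

```text
t: 28.95
ee_pos: [526.0, 135.1, 127.8]
orientation: [2.021, 2.192, -0.201]
contact_force: [-1.1, 9.6, 2.4]
finger_gap: 0.124
grip_force: 89.0
```

```bash
python3 st.py
```

```text
tip along 22.882361872974613 tcp across 0.5416849634086371 z key 44.177643643856086 F [-1.9  9.6  1.9] grip 89.00728583335876 t 29.0 tor [ 1.79  0.3  -0.07]
135 137 [534.5  25.9 145.3] 145.56
100 113 [531.   23.4 105.2] 105.1
88 450 [534.2  24.2  94.4] 94.5
```

>>> {"fn": "send_rows", "kwargs": {"rows": [[[0,0,0],[-0.04,0,0.008],255],[[0,0,0],[-0.08,0,0.017],255],[[0,0,0],[-0.12,0.001,0.026],255],[[0,0,0],[-0.16,0.001,0.034],255],[[0,0,0],[-0.2,0.002,0.043],255],[[0,0,0],[-0.245,0.002,0.052],255],[[0,0,0],[-0.245,0.002,0.052],255]]}}

```text
t: 29.88
ee_pos: [527.8, 122.7, 128.0]
orientation: [2.02, 2.195, -0.196]
contact_force: [-1.5, 14.6, 1.8]
finger_gap: 0.129
grip_force: 89.0
```

```bash
python3 st.py
```

```text
tip along 35.51289842231368 tcp across 1.2451429541332417 z key 44.3790422166085 F [-1.3 14.9  2.6] grip 89.01766777038574 t 29.925 tor [2.71 0.15 0.05]
135 140 [534.3  29.9 146.7] 146.79
100 107 [530.9  20.6 106.9] 107.12
88 445 [534.7  23.7  94.2] 94.21
```

>>> {"fn": "send_rows", "kwargs": {"rows": [[[0,0,0],[-0.04,-0.004,0.008],255],[[0,0,0],[-0.08,-0.008,0.017],255],[[0,0,0],[-0.12,-0.012,0.026],255],[[0,0,0],[-0.16,-0.014,0.034],255],[[0,0,0],[-0.2,-0.014,0.043],255],[[0,0,0],[-0.245,-0.014,0.052],255],[[0,0,0],[-0.245,-0.014,0.052],255]]}}

```text
t: 30.8
ee_pos: [528.2, 104.1, 127.9]
orientation: [2.02, 2.19, -0.202]
contact_force: [1.1, 6.5, 1.0]
finger_gap: 0.126
grip_force: 88.6
```

```bash
python3 st.py
```

```text
tip along 54.41562298517293 tcp across -0.0048144040113225406 z key 44.22498940676985 F [0.4 5.5 1.4] grip 88.58788132667542 t 30.85 tor [ 1.22 -0.08  0.14]
135 139 [534.5  27.6 151.1] 151.29
100 117 [529.1  26.3 111. ] 111.24
88 445 [533.7  25.3  94.5] 94.72
```

>>> {"fn": "send_rows", "kwargs": {"rows": [[[0,0,0],[-0.04,0,0.008],255],[[0,0,0],[-0.08,0,0.017],255],[[0,0,0],[-0.12,0.001,0.026],255],[[0,0,0],[-0.16,0.001,0.034],255],[[0,0,0],[-0.18,0.002,0.038],255],[[0,0,0],[-0.18,0.002,0.038],255],[[0,0,0],[-0.18,0.002,0.038],255]]}}

```text
t: 31.72
ee_pos: [528.7, 91.3, 127.6]
orientation: [2.022, 2.188, -0.206]
contact_force: [-0.3, 5.6, 1.4]
finger_gap: 0.127
grip_force: 88.6
```

```bash
python3 st.py
```

```text
tip along 66.79985006149153 tcp across -0.5838733972851137 z key 43.982742512174056 F [-0.7  4.6  0.6] grip 88.61335873603821 t 31.775 tor [1.07 0.09 0.04]
135 167 [528.7  36.8 151.1] 152.44
100 152 [526.   38.8 112. ] 112.29
88 450 [533.7  23.6  94.3] 94.43
```

>>> {"fn": "send_rows", "kwargs": {"rows": [[[0,0,0],[-0.03,0.005,0.007],255],[[0,0,0],[-0.065,0.008,0.014],255],[[0,0,0],[-0.065,0.008,0.014],255],[[0,0,0],[-0.065,0.008,0.014],255]]}}

```text
t: 32.28
ee_pos: [529.3, 85.1, 127.5]
orientation: [2.023, 2.185, -0.211]
contact_force: [-0.1, -0.7, 0.6]
finger_gap: 0.124
grip_force: 88.6
```

```bash
cat >> st.py <<'E'
H=hsv(f);g=grab('side');G=hsv(g);Q=dpts(g)
for n,A,K,b in (('top',A,H,(295,190,350,250)),('side',Q,G,(270,150,335,250))):
    u0,v0,u1,v1=b;m=np.zeros(K.shape[:2],np.uint8);m[v0:v1,u0:u1]=1
    r=(m>0)&((K[...,0]<8)|(K[...,0]>170))&(K[...,1]>140)&(K[...,2]>50)
    hull=cv2.convexHull(np.argwhere(r)[:,::-1].astype(np.int32));mm=np.zeros(m.shape,np.uint8);cv2.fillConvexPoly(mm,hull,1)
    p=A[mm>0];p=p[p[:,2]>np.percentile(p[:,2],80)-3];print(n,len(p),p.mean(0).round(1),np.median(p[:,2]).round(1))
E
python3 st.py
```

```text
tip along 73.04168327323967 tcp across -0.4905201639371149 z key 43.86625096722514 F [ 0.6 -1.4  0.8] grip 88.57606172561646 t 32.325 tor [-0.13 -0.07  0.03]
135 220 [530.   43.8 150.4] 152.83
100 164 [524.8  40.6 112.5] 113.03
88 445 [533.4  24.2  94.5] 94.64
top 109 [535.6  29.3 154.9] 154.4
side 95 [532.8  21.8 160.3] 152.6
```

Lift is about 9 mm and the push force has dropped to zero, so the tail is on the level part of the blade. I release gently and back off along the tilted tool axis.

>>> {"fn": "send_rows", "kwargs": {"rows": [[[0,0,0],[0,0,0],255],[[0,0,0],[0,0,0],255],[[0,0,0],[0,0,0],200],[[0,0,0],[0,0,0],150],[[0,0,0],[0,0,0],80],[[0,0,0],[0,0,0],0],[[0,0,0],[0,0,0],0],[[0,0,0],[0,0,0],0],[[0,0,0],[0,0,0],0]], "newtons": 20}}

```text
t: 33.5
ee_pos: [529.3, 86.1, 127.5]
orientation: [2.023, 2.187, -0.209]
contact_force: [-0.7, 0.0, -0.4]
finger_gap: 0.997
grip_force: 0.0
```

```bash
python3 st.py;python3 plan.py 525 150 230 94.9 12
```

```text
tip along 72.08587706381212 tcp across -0.40951377833401886 z key 43.891988016560845 F [ 0.2 -0.6  0.6] grip 0.0 t 33.55 tor [ 0.16  0.02 -0.02]
135 219 [529.7  43.  150.4] 153.07
100 131 [530.5  31.6 113.2] 114.06
88 450 [534.   24.8  94.6] 94.78
top 94 [535.8  27.6 155.9] 155.7
side 63 [527.9   1.8 175.8] 152.7
pos [529.3  86.  127.5] yaw 94.4 F [ 0.1  0.7 -0.3] q [-0.33  0.53  0.01  1.96  0.3   0.72 -0.47] gap 0.998 grip 0.0 t 33.6
turn [ 0.01 -0.   -0.09] shift [ 0.69   0.017 -1.893] rows 1.9
```

>>> {"fn": "send_rows", "kwargs": {"rows": [[[0,0,0],[0,0,-0.3],0],[[0,0,0],[0,0,-0.8],0],[[0,0,0],[0.2,0,-1.4],0],[[0,0,0],[0.9,0,-1.9],0],[[0,0,0],[1.5,0,-2.0],0],[[0,0,0],[2.0,0,-2.0],0],[[0,0,0],[2.0,0,-2.0],0],[[0,0,0],[2.0,0,-2.0],0]]}}

```text
t: 34.6
ee_pos: [518.1, 227.3, 220.7]
orientation: [2.023, 2.186, -0.209]
contact_force: [0.1, -0.1, -0.0]
finger_gap: 1.001
grip_force: 0.0
```

```bash
python3 st.py
python3 - <<'E'
from m import *
f=grab('top');g=grab('side')
c=np.hstack([f['color'][170:270,260:360],g['color'][140:240,240:340]])
cv2.imwrite('pics/end.png',cv2.resize(c,None,fx=4,fy=4,interpolation=cv2.INTER_CUBIC)[...,::-1])
E
```

```text
tip along -68.95761744130812 tcp across 0.6330562509189778 z key 136.98332218875927 F [-0.1 -0.2 -1. ] grip 0.0 t 34.65 tor [0.21 0.03 0.01]
135 144 [535.7  27.6 154.1] 154.46
100 110 [531.2  22.9 113.4] 113.97
88 475 [533.1  28.3  94.4] 94.69
top 115 [536.6  27.5 155.2] 154.8
side 65 [533.2  24.3 152.6] 152.7
```

View pics/end.png

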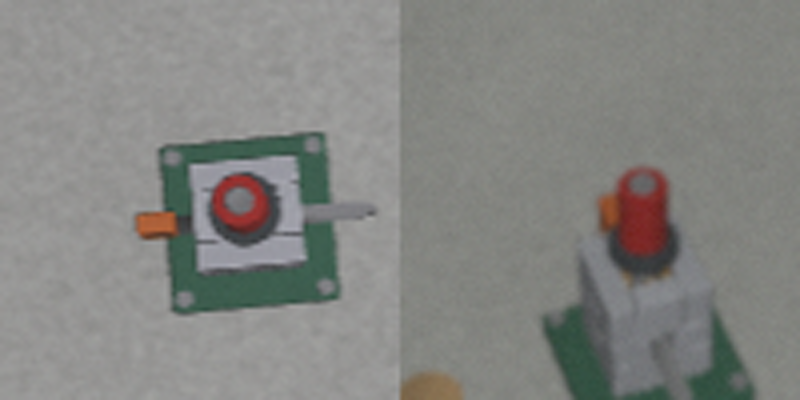

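The key lies through the slot, handle at (155,224) and tip at (375,210). The die stands raised about 9 mm and near upright at (240,200), and the robot is clear. I hand it in.

```bash
python3 -c "
from bench import robot
print(robot.close_job())"
```

```text
the job is handed in; nothing more can be done
None
```

I handed the job in at about 35 s: the red die was seated home and released, and the key then lifted it about 9 mm with no hand on it. It now stands loose on the key in the slot, the push on the socket peaked at about 12 N at the stops between moves, nothing else was touched, and no verdict came back.

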